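Close the balm tins and hand over the tester caddy level

ROBOT

A 6-joint arm with a two-finger parallel gripper is mounted at the origin on the work surface. World frame = base frame: x ahead of the robot, y to its left, z up, the work surface at z = 0. Lengths are in m, angles in rad, forces in N, time in s.
With the tool pointing down it reaches from about 0.275 to 0.875 m from the base axis. Payload 12.5 kg.
Tool frame: the origin (TCP) lies at the very end of the fingers, on their centre line; the grasp point (between the pads) lies 19 mm behind it; z points along the fingers, y is the line along which they close (so a half turn about z gives the same grasp; the last joint's range is limited). The gripper opens to 85 mm and grips with 20 to 120 N. Pads are 22 mm wide; open, the fingers measure 114 mm over their backs; the gripper's body (76 mm by 85 mm) begins 54 mm behind the grasp point. The pads swing forward as they close: fully open they stand 13 mm farther back than shut.
Start: joints at [1.237, 0.351, 1.652, -0, 1.139, -0.085], TCP at [0.135, 0.533, 0.231] pointing down, gripper open.
Joint ranges: [-2.75, 2.75], [-0.79, 2.1], [0.01, 2.65], [-1.57, 4.71], [0.07, 3.14], [-2.87, 2.87]. Speed limits (rad/s): [2.22, 2.22, 2.79, 3.14, 3.14, 3.14].

INTERFACE

Orientations are given as a 3x3 rotation matrix whose columns are the frame's x, y, z axes.
In Python, from bench import manip gives the robot as it stands. Calls block until the motion is done:
- manip.move_ptp(position, orientation): joint-space move of the TCP to a pose.
- manip.move_l(position, attitude=None, max_speed=0.15): straight line of the TCP; attitude=None keeps the orientation; max_speed is the mean speed in m/s.
- manip.move_j(angles): joint-space move.
- manip.set_gripper(opening, effort=None): opening from 0.0 (shut) to 1.0 (fully open); effort is the grip in N (None keeps the last); returns when the fingers have stopped.
- manip.dwell(seconds).
- manip.inverse_kinematics(position, orientation): joint angles nearest the present ones, or None.
- manip.grab_frame(name): name is "side" or "top"; returns (picture, depth): 400x640x3 uint8, red, green, blue; 400x640 float32, m along the optical axis (not along the pixel's ray), 0 where there is no reading.
- manip.get_calibration(name): a dict with "camera_matrix" (3x3 intrinsics, pixels), "R" (3x3) and "t" (3): a world point X has camera coordinates R X + t. Camera axes: x right, y down, z forward; pixel columns grow to the right and rows downward; lengths in m; the calibration is good to about 2 mm. A picture is of the moment at which its call begins. get_calibration takes no time and is no camera call.
A pose or a line that the arm cannot do raises manip.Unreachable and nothing moves.
- manip.sign_off(): hands the job in; it is judged then, once.
Trained networks look in the newest picture that a camera, given by its name, has taken for a name from the list of things; names that differ only in an ending like _2 or _b are one class to them, and where a whole thing is asked for, a point or a joint stands for the part that bears it (a point fixed in the world has none). Each returns a list of dicts, best first, with "confidence" (0 to 1); they miss things now and then, are a little off and sometimes report something else, mostly with a low value. They report only what shows in the picture. A call takes as long as a camera call. They do not tell look-alikes from the thing itself.
- manip.look_for(camera, name): "at" ([x, y, z] in m, in world coordinates, good to about 4 mm: the middle of the surface that is visible of it).
Readings, each from a call of its own:
- manip.current_time(): time.
- manip.current_qpos(): joint angles.
- manip.current_joint_vel(): joint speeds.
- manip.current_joint_torque(): joint torques, N m.
- manip.current_ee_pos(): TCP position.
- manip.current_tcp_rot(): TCP orientation.
- manip.current_force(): force on the tool from outside, world axes, zero at the start.
- manip.current_ft_torque(): the same for the moment, N m.
- manip.current_grip_width(): opening from 0.0 (shut) to 1.0 (fully open).
- manip.current_grip_force(): force on a finger pad.
Only numpy, scipy, OpenCV 4.12 (cv2) and the standard library are available. Lean on these libraries where they do the work, as an engineer would, in place of code of your own. Each camera call takes 0.05 s, during which the arm holds its last target. There are 200 camera calls.

TASK

Press the lids of both balm tins in the tester caddy fully home while the caddy stands on the bench. Then carry the caddy by its wooden handle to the grey crate without letting the loose soap ball out of its dish, and hold it still and level just above the crate's rim, centred over the crate and turned in line with it, so that it could go straight down inside; do not put it in or down: finish while still holding it, for me to take from you. Leave the other things on the bench where they stand.

Things in the scene. Friction and masses are not known exactly. Their poses are not given: they have to be found in the camera images.
- caddy: Tester caddy, loose, about 0.5 kg loaded, balanced about its handle: plywood board 230 x 130 x 12 mm, on the bench. Origin: centre of its underside; x along the 230 mm side, from the tins' end (nearer the robot) to the ball's end, y left, z up. Round recesses 4 mm deep: two of 53 mm diameter at x -72, y +32 and -32 mm for the tins, and the ball's dish of 66 mm at x +68, y 0.
- grip (a point): Centre of the caddy's wooden grip bar, 97 mm above its underside, over the board's centre; axes as caddy. The bar is 16 mm thick along x, 100 mm long along y, 22 mm high (86 to 108 mm above the underside), on two 8 mm steel posts at y +40 and -40 mm.
- lidtop_left (a point): Centre of the lid's top face on the balm tin at the caddy's +y side. The tin is round aluminium, 51 mm in diameter, standing loose in its recess; its slip lid is 54 mm in diameter and its top is 36 mm above the caddy's underside when fully home.
- lidtop_right (a point): The same for the like tin at the caddy's -y side.
- lid_left (a joint): How far the left lid stands proud of fully home, in m: 0 is home, at most 0.008. It slides straight down on its tin with about 5 N of friction, stays where it is left, and stops dead when home; it needs a push of about 8 to 12 N.
- lid_right (a joint): The same for the right lid.
- tin_left: The left tin: origin at the centre of its underside, in its recess.
- tin_right: The right tin: origin at the centre of its underside, in its recess.
- seat_left (a point): Centre of the floor of the left tin's recess, on the caddy.
- seat_right (a point): Centre of the floor of the right tin's recess, on the caddy.
- ball_center (a point): Centre of the soap ball, cream, 50 mm in diameter, about 70 g, lying loose in its dish, where it can roll about 18 mm from the middle before it meets the 4 mm step of the dish's edge; a jerk or a tilt of about 30 degrees brings it over.
- dish (a point): Where the ball's centre is when it lies in the middle of its dish: 25 mm above the dish's floor, on the caddy.
- crate: Open grey stacking crate, fixed in its place, 300 x 200 mm outside over its rim and 120 mm high, 280 x 180 mm inside, empty. Origin: centre of its underside; x along the 300 mm side, y along the 200 mm side.
- dropper: Bystander: amber dropper bottle, 34 mm in diameter and 105 mm high, standing; origin at the centre of its underside.
- soap_bar: Bystander: brown bar of soap 75 x 52 x 34 mm lying flat; origin at the centre of its underside.
- jar: Bystander: jar with a white cap, 58 mm in diameter and 50 mm high; origin at the centre of its underside.
Things that resemble listed ones, but are neither listed nor needed, are in the scene too. Leave any turquoise look-alike of the tin_left alone. What is shaped like the tin_right but blue or turquoise is not meant.

How it is judged:
By the outcome, as a careful person would: the job done as asked, in the order asked, and still so for the second after the job is handed in, while the arm keeps its last pose, push and grip.
It also fails if it takes over 72 s, if anything falls off the work surface, if the arm or the gripper's body presses on something with over 40 N, if the wrist force passes 120 N, or if a joint passes its speed limit or range.

## Working session

There is one attempt and no reset: what is moved stays moved. The work goes in short steps, each a Python script; the robot and the scene stay as the last script left them, time stands still between calls to the robot, and variables do not carry over. Pictures are saved under pics/ and viewed, at most 10 in all, crops included, and the job is handed in when it is done.

```bash
mkdir -p pics; cat > h.py <<'E'
import numpy as np, cv2
from bench import manip as m
def world(cam,depth,us,vs):
    c=m.get_calibration(cam);K=np.array(c["camera_matrix"]);R=np.array(c["R"]);t=np.array(c["t"])
    us=np.asarray(us);vs=np.asarray(vs);z=depth[vs.astype(int),us.astype(int)]
    p=np.stack([(us-K[0,2])/K[0,0]*z,(vs-K[1,2])/K[1,1]*z,z],-1)
    return (p-t)@R
def pix(cam,X):
    c=m.get_calibration(cam);p=np.array(c["camera_matrix"])@(np.array(c["R"])@np.array(X)+np.array(c["t"]));return p[:2]/p[2]
def save(n,pic): cv2.imwrite("pics/"+n,pic[...,::-1])
E
python3 - <<'E'
from h import *
for cam in ("top","side"):
    p,d=m.grab_frame(cam); save(cam+"0.png",p); np.savez(cam+"0.npz",p=p,d=d)
    for n in ("caddy","grip","lidtop_left","ball_center","crate","dropper","soap_bar","jar"):
        print(cam,n,[(np.round(r["at"],3).tolist(),round(r["confidence"],2),pix(cam,r["at"]).round().tolist()) for r in m.look_for(cam,n)][:5])
E
```

```text
top caddy [([0.576, 0.209, 0.014], 0.92, [242.0, 213.0]), ([0.643, 0.189, 0.051], 0.27, [247.0, 186.0])]
top grip [([0.574, 0.205, 0.014], 0.81, [243.0, 213.0])]
top lidtop_left [([0.51, 0.249, 0.046], 0.68, [225.0, 235.0]), ([0.535, 0.357, 0.031], 0.65, [187.0, 228.0]), ([0.434, 0.356, 0.028], 0.58, [187.0, 265.0])]
top ball_center [([0.644, 0.187, 0.052], 0.78, [248.0, 186.0]), ([0.58, 0.207, 0.014], 0.74, [242.0, 211.0])]
top crate [([0.558, -0.225, 0.009], 0.73, [395.0, 215.0]), ([0.51, 0.257, 0.043], 0.72, [222.0, 235.0])]
top dropper []
top soap_bar [([0.648, 0.006, 0.032], 0.88, [313.0, 184.0])]
top jar [([0.769, 0.03, 0.054], 0.74, [303.0, 141.0])]
side caddy []
side grip [([0.506, 0.257, 0.043], 0.73, [286.0, 297.0]), ([0.575, 0.221, 0.012], 0.72, [271.0, 276.0])]
side lidtop_left [([0.507, 0.255, 0.045], 0.91, [286.0, 296.0]), ([0.439, 0.36, 0.029], 0.61, [284.0, 359.0])]
side ball_center [([0.64, 0.199, 0.047], 0.56, [253.0, 248.0])]
side crate [([0.553, -0.25, 0.066], 0.89, [372.0, 149.0])]
side dropper [([0.471, -0.001, 0.053], 0.82, [357.0, 221.0]), ([0.506, 0.261, 0.042], 0.65, [285.0, 299.0])]
side soap_bar [([0.644, 0.014, 0.035], 0.64, [296.0, 201.0]), ([0.511, 0.255, 0.042], 0.46, [284.0, 296.0])]
side jar [([0.773, 0.039, 0.044], 0.65, [251.0, 185.0])]
```

View pics/top0.png

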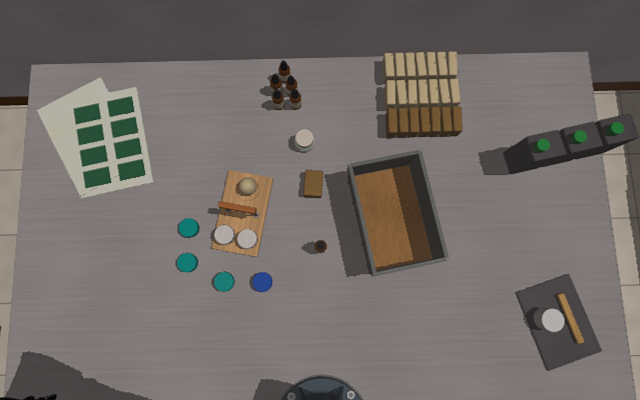

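View pics/side0.png

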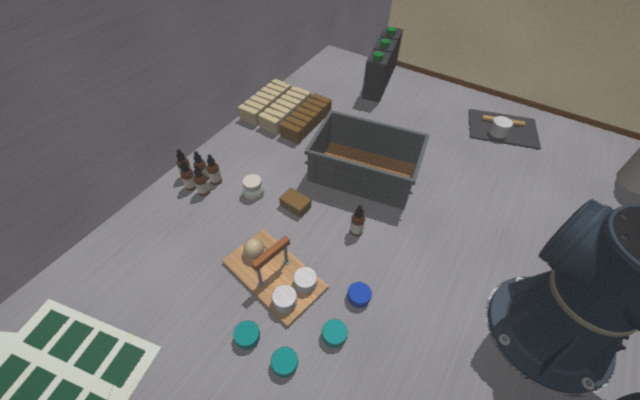

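The top picture shows the caddy at (242,213), with white lids at (224,234) and (247,239), the ball at (247,186) and the bar at (238,208). The crate is at (395,213). The lookalikes are turquoise tins at (188,228), (187,262) and (224,281), a blue tin at (262,281), and a white tin on the dark tray at (551,320). Only the two white tins standing in the plywood caddy's recesses fit the description.

Next I'll measure from depth and confirm with a crop.

```bash
cat > meas.py <<'E'
from h import *
def cloud(cam,d):
    v,u=np.nonzero(d>0); return world(cam,d,u,v),u,v
def rect(P): 
    r=cv2.minAreaRect((P[:,:2]*1000).astype(np.float32)); return np.round(r[0],1),np.round(r[1],1),round(r[2],1)
E
python3 - <<'E'
from meas import *
for cam in("top","side"):
    f=np.load(cam+"0.npz");P,u,v=cloud(cam,f["d"]);C=f["p"][v,u].astype(int)
    near=np.hypot(P[:,0]-.575,P[:,1]-.207)<.15
    b=P[near&(P[:,2]>.088)&(P[:,2]<.125)]; print(cam,"bar",len(b),rect(b),b[:,2].max())
    bd=P[near&(P[:,2]>.006)&(P[:,2]<.11)&(P[:,1]<.32)]; print("board",len(bd),rect(bd))
    white=(C.min(1)>110)&((C.max(1)-C.min(1))<40)
    L=P[near&white&(P[:,2]>.028)&(P[:,2]<.056)&(P[:,0]<.56)]
    lab=cv2.kmeans((L[:,:2]).astype(np.float32),2,None,(3,50,1e-6),5,cv2.KMEANS_PP_CENTERS)[1].ravel()
    for k in 0,1:
        q=L[lab==k]; top=np.median(q[:,2]); t=q[abs(q[:,2]-top)<.006]
        c,r=cv2.minEnclosingCircle((t[:,:2]*1000).astype(np.float32)); print("lid",len(t),t.mean(0).round(4),np.round(c,1),round(r,1),top.round(4))
    k=(abs(P[:,0]-.56)<.25)&(abs(P[:,1]+.225)<.2)&(P[:,2]>.112)&(P[:,2]<.128)&(C.max(1)-C.min(1)<35)
    q=P[k]; print("rim",len(q),rect(q),np.median(q[:,2]))
    bl=P[near&(P[:,2]>.035)&(P[:,2]<.075)&(np.hypot(P[:,0]-.644,P[:,1]-.187)<.03)];print("ball",bl.mean(0),bl[:,2].max())
f=np.load("top0.npz")["p"];save("crop_t.png",cv2.resize(f[160:300,170:340],None,fx=4,fy=4,interpolation=2))
E
```

```text
top bar 254 (array([577.9, 208.9]), array([99.9, 16.4]), 78.0) 0.11267905626352395
board 3607 (array([572.7, 203.5]), array([202.1, 283.1]), 74.4)
lid 288 [0.5138 0.2541 0.0425] [514.1 254.8] 26.7 0.0425
lid 280 [0.5004 0.1919 0.041 ] [500.9 192. ] 26.2 0.0409
rim 1590 (array([ 553.9, -211.2]), array([300.8, 201.8]), 10.1) 0.11882692503474206
ball [0.64638441 0.18879377 0.04914584] 0.06177989988209633
side bar 456 (array([576.5, 210.1]), array([99.6, 17. ]), 78.1) 0.11091985536069449
board 5073 (array([577. , 209.1]), array([131.5, 232.1]), 77.9)
lid 455 [0.5118 0.2571 0.0426] [512.4 255.9] 26.8 0.0426
lid 410 [0.4987 0.1944 0.0414] [499.6 193.6] 26.7 0.0414
rim 1335 (array([ 553.4, -209.6]), array([301.4, 205.6]), 10.4) 0.1189501865356588
ball [0.64253175 0.19644444 0.04873864] 0.059567732489923225
```

View pics/crop_t.png

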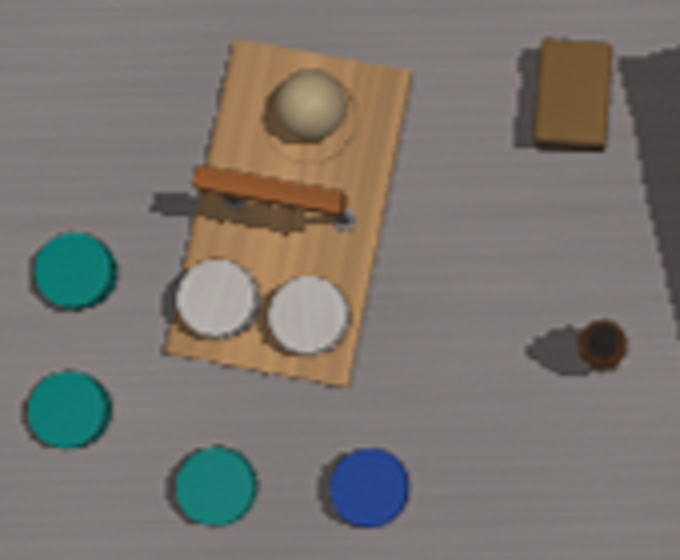

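The crop confirms the caddy: two white tins, an orange-brown bar and the cream ball. Its origin is about (0.577, 0.209) with yaw −12°, and both lids stand roughly 5–6 mm proud. The crate is at (0.554, −0.210) with yaw +10.2°. Pressing the lids now.

```bash
cat >> h.py <<'E'
def down(yaw,s=1):
    y=s*np.array([np.cos(yaw),np.sin(yaw),0]);z=np.array([0,0,-1.]);return np.stack([np.cross(y,z),y,z],1)
Y=np.radians(-12)
O=np.array([.577,.2093,0])
def cad(x,y,z): return O+[np.cos(Y)*x-np.sin(Y)*y,np.sin(Y)*x+np.cos(Y)*y,z]
E
cat > press.py <<'E'
from h import *
# choose the half-turn keeping joint 6 mid-range both at the caddy and at the crate
qs={s:(m.inverse_kinematics(cad(0,0,.2),down(Y,s)),m.inverse_kinematics([.5535,-.21,.22],down(np.radians(10.2),s))) for s in(1,-1)}
for s in qs: print(s,[None if q is None else np.round(q,2) for q in qs[s]])
s=min((k for k in qs if all(q is not None for q in qs[k])),key=lambda k:max(abs(q[5]) for q in qs[k]));print("s",s)
open("s.txt","w").write(str(s))
R=down(Y,s); m.set_gripper(0.0)
for y in(.032,-.032):
    p=cad(-.072,y,.1); m.move_ptp(p,R); m.move_l(cad(-.072,y,.049)); f0=m.current_force()[2]; log=[]
    z=.049
    while z>.030:
        z-=.0007; m.move_l(cad(-.072,y,z),max_speed=.02)
        f=m.current_force()[2]-f0; log.append((round(m.current_ee_pos()[2]*1000,1),round(f,1)))
        if f>17: break
    print(log); m.move_l(cad(-.072,y,.09),max_speed=.1)
print(m.current_time())
for cam in("top","side"):
    p,d=m.grab_frame(cam);np.savez(cam+"1.npz",p=p,d=d);save(cam+"1.png",p)
E
python3 press.py
```

```text
1 [array([ 0.27,  0.5 ,  1.51, -0.  ,  1.13,  0.48]), array([-0.44,  0.44,  1.55, -0.  ,  1.15, -0.62])]
-1 [array([ 0.27,  0.5 ,  1.51, -0.  ,  1.13, -2.66]), array([-0.44,  0.44,  1.55, -0.  ,  1.15,  2.52])]
s 1
[(np.float64(49.1), np.float64(0.5)), (np.float64(47.7), np.float64(0.7)), (np.float64(46.8), np.float64(1.4)), (np.float64(46.1), np.float64(0.8)), (np.float64(45.5), np.float64(1.0)), (np.float64(44.8), np.float64(0.1)), (np.float64(44.0), np.float64(0.9)), (np.float64(43.4), np.float64(-0.9)), (np.float64(42.8), np.float64(3.1)), (np.float64(42.1), np.float64(5.3)), (np.float64(41.3), np.float64(4.4)), (np.float64(40.5), np.float64(4.1)), (np.float64(39.8), np.float64(3.1)), (np.float64(39.1), np.float64(3.4)), (np.float64(38.4), np.float64(4.5)), (np.float64(37.7), np.float64(3.3)), (np.float64(37.0), np.float64(3.8)), (np.float64(36.3), np.float64(3.1)), (np.float64(36.0), np.float64(8.9)), (np.float64(35.9), np.float64(16.3)), (np.float64(35.8), np.float64(23.9))]
[(np.float64(49.1), np.float64(0.2)), (np.float64(47.8), np.float64(0.6)), (np.float64(46.8), np.float64(0.9)), (np.float64(46.2), np.float64(-0.0)), (np.float64(45.5), np.float64(-0.0)), (np.float64(44.8), np.float64(-0.4)), (np.float64(44.0), np.float64(0.5)), (np.float64(43.3), np.float64(-1.0)), (np.float64(42.7), np.float64(-0.2)), (np.float64(42.0), np.float64(0.8)), (np.float64(41.4), np.float64(4.4)), (np.float64(40.7), np.float64(4.6)), (np.float64(39.9), np.float64(3.6)), (np.float64(39.1), np.float64(4.3)), (np.float64(38.4), np.float64(3.4)), (np.float64(37.8), np.float64(3.6)), (np.float64(37.0), np.float64(2.7)), (np.float64(36.4), np.float64(2.4)), (np.float64(36.0), np.float64(8.3)), (np.float64(35.9), np.float64(17.2))]
16.45
```

Both lids came to a dead stop at 36 mm, so they are home. Now the grasp and lift, checking the bar on the way.

```bash
cat > grasp.py <<'E'
from meas import *
for cam in("top","side"):
    f=np.load(cam+"1.npz");P,u,v=cloud(cam,f["d"]);C=f["p"][v,u].astype(int)
    k=(np.hypot(P[:,0]-.577,P[:,1]-.209)<.08)&(P[:,2]>.088)&(P[:,2]<.115)&(C[:,0]-C[:,2]>45)
    if k.sum()>50: print(cam,k.sum(),rect(P[k]))
R=down(Y,1); m.set_gripper(.6)
m.move_l(cad(-.04,0,.17),max_speed=.2); m.move_l(cad(0,0,.15),R,max_speed=.15); m.move_l(cad(0,0,.076),max_speed=.08)
f0=m.current_force()
m.set_gripper(0,60); print("grip",m.current_grip_width(),m.current_grip_force(),np.subtract(m.current_force(),f0).round(1))
m.move_l(cad(0,0,.081),max_speed=.02)
m.dwell(.3);print("lift",np.subtract(m.current_force(),f0).round(2),np.round(m.current_ft_torque(),2),m.current_time())
p,d=m.grab_frame("side");save("side2.png",p[150:380,180:440].repeat(3,0).repeat(3,1)[:600])
E
python3 grasp.py
```

```text
side 316 (array([558.8, 224.7]), array([87.9, 74.3]), 63.2)
grip 0.1788917405716647 59.840728640556335 [-2.2  1.1  5.7]
lift [-0.63  1.22 -4.67] [-0.02  0.03  0.04] 20.3333
```

View pics/side2.png

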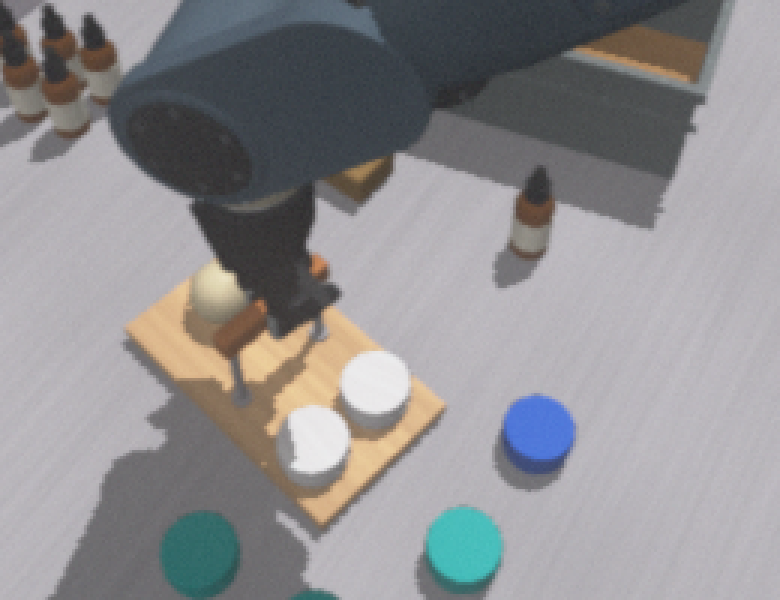

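The side view shows the bar held between the pads at about (300,290) in the crop. The board is level, the ball is in its dish at (218,292), and the weight reads about 5 N with little moment. Carrying it gently now.

```bash
cat > carry.py <<'E'
from meas import *
m.move_l(cad(0,0,.235),max_speed=.05); m.dwell(.3)
C=np.array([.5535,-.2103,.235]); Rc=down(np.radians(10.2),1)
m.move_l(C,Rc,max_speed=.055); m.dwell(.5)
print(m.current_time(),np.round(m.current_force(),1),np.round(m.current_ft_torque(),2))
for cam in("top","side"):
    p,d=m.grab_frame(cam);np.savez(cam+"3.npz",p=p,d=d)
    P,u,v=cloud(cam,d);K=p[v,u].astype(int)
    k=(abs(P[:,0]-.553)<.2)&(abs(P[:,1]+.21)<.15)&(P[:,2]>.16)&(P[:,2]<.182)&(K[:,0]-K[:,2]>30)
    q=P[k];print(cam,k.sum(),rect(q)); A=np.c_[q[:,:2],np.ones(len(q))];print("plane",np.linalg.lstsq(A,q[:,2],rcond=None)[0].round(4),np.median(q[:,2]))
    u0,v0=(int(x) for x in pix(cam,[.553,-.21,.2])); save(cam+"3.png",cv2.resize(p[max(0,v0-90):v0+100,max(0,u0-110):u0+110],None,fx=3,fy=3))
    for n in("ball_center",): print([(np.round(r["at"],3),r["confidence"]) for r in m.look_for(cam,n)][:3])
E
python3 carry.py; python3 -c "
import cv2,numpy as np
a=[cv2.imread(f'pics/{c}3.png') for c in('top','side')];h=min(x.shape[0] for x in a)
i=np.hstack([x[:h] for x in a]);cv2.imwrite('pics/both3.png',cv2.resize(i,(800,int(h*800/i.shape[1]))))"
```

```text
32.2083 [-0.1 -0.2 -4.9] [ 0.01  0.01 -0.02]
top 1016 (array([ 587.5, -150. ]), array([ 81.5, 204.7]), 72.8)
plane [0.004  0.0235 0.1705] 0.1693736232646791
[(array([ 0.594, -0.14 ,  0.032]), 0.68), (array([ 0.626, -0.186,  0.204]), 0.46)]
side 1923 (array([ 554.6, -209.9]), array([229.4, 134.4]), 10.4)
plane [ 0.0007 -0.0177  0.1654] 0.16976725110331942
[(array([ 0.62 , -0.184,  0.201]), 0.68)]
```

View pics/both3.png

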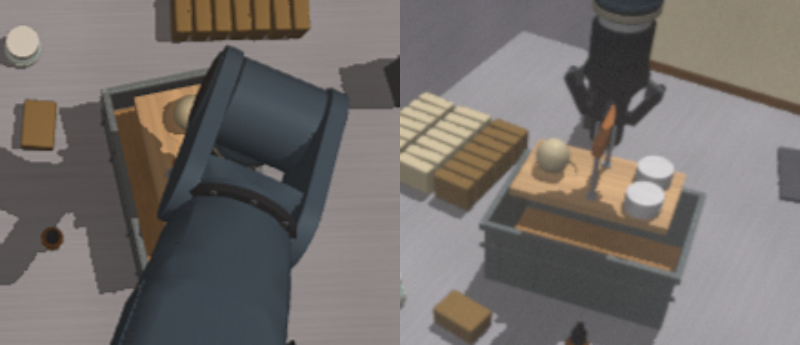

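The left view (top camera) shows the caddy over the crate, with the ball in its dish at (187,112). The right view (side camera) shows it level, the ball at (552,155) and both white tins seated. It is centred to about 1 mm, yaw 10.4° matches the crate, and the underside is at 0.158 m. I'll lower it to just above the rim and hand in.

```bash
python3 - <<'E'
from meas import *
m.move_l([.553,-.2103,.209],max_speed=.03); m.dwell(1.2)
p,d=m.grab_frame("side");P,u,v=cloud("side",d);K=p[v,u].astype(int)
k=(abs(P[:,0]-.553)<.2)&(abs(P[:,1]+.21)<.15)&(P[:,2]>.134)&(P[:,2]<.156)&(K[:,0]-K[:,2]>30)
print(rect(P[k]),np.median(P[k][:,2]),[np.round(r["at"],3) for r in m.look_for("side","ball_center")][:2],m.current_time(),np.abs(m.current_joint_vel()).max(),m.current_force())
m.sign_off()
E
```

```text
(array([ 554.4, -210. ]), array([230.5, 135. ]), 9.9) 0.14373653119072818 [array([ 0.62 , -0.188,  0.179])] 34.725 0.0010487572781070291 [-0.62832206  0.21208275 -4.44605667]
the job is handed in; nothing more can be done
```

Job handed in at 34.7 s: both lids are pressed home, and the arm is holding the caddy still and level, about 12 mm above the crate's rim. It is centred and in line to about 1 mm and half a degree by camera, the ball is in its dish, and the arm touched nothing else on the bench.

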